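Close the drying cabinet and set its timer

TASK

The washed circuit boards are in the drying cabinet: slide its glass door along the track until it is fully shut against the frame. Then wind the timer clockwise past its top mark, the 15-minute one, and bring it back down to 10 minutes. Leave everything else on the bench where it is.

Things in the scene. Friction and masses are not known exactly. Their poses are not given: they have to be found in the camera images.
- cabinet: grey drying cabinet, fixed, 300 deep (x) x 560 wide (y) x 188 high. Origin: centre of underside; x from low front to high back, y to its left, z up. Front wall 85 high; from its top edge a face slopes up at 25 degrees to a flat ledge at z 188 (x 70 to 150). On the slope: glass window (y -146 to 272), its frame and track 16 proud; right of it (y -280 to -146) the flat control panel with the timer.
- door (a joint): opening of the sliding glass door, m: 0 = shut against the frame's right-hand jamb, up to 0.20 = open. It slides along the cabinet's y, to the left (over the fixed left pane) as it opens. Stiff (about 2.5 N), no spring or latch: stays where left.
- door_handle (a point): centre of the door's bow handle: round steel bar, diameter 12, 110 long, on two end posts, its axis 31 above the glass and 39 above the slope. Axes: x up the slope along the bar, y the way the door opens (left), z square to the slope, outwards (25 degrees from vertical, leaning to the front). The door (209 wide) has its closing edge 72 right of the handle.
- timer (a joint): angle of the timer knob, rad, growing clockwise as seen from in front: 0 = off, 5 degrees (0.0873) a minute, up to 60 minutes. The 0 mark is 75 degrees left of the dial's top; the 15-minute mark is at the top, straight up the slope (1.309); 10 minutes is 0.873. Up to 4 minutes may be left on it. Stiff (0.06 N m), no spring: stays where left, does not run down during the task.
- timer_grip (a point): on the timer knob's axis at grip height, 25 above the sloping panel. Black knob: grip bar 46 long, 12 thick, 9 to 35 above the panel, white line at the pointer's end, on a skirt of diameter 50; flat white dial of diameter 100, tick every 5 minutes, long every 15, fine minute ticks up to 15. Axes: x along the bar to the pointer, y across it, z outwards along the knob's axis, square to the slope.
- drive: bystander: grey frequency drive 140 x 85 x 110 high, left of the cabinet, origin at its underside
- spray: bystander: blue bottle, diameter 52, 150 high, off the left front corner of the cabinet, origin at its underside
- screwdriver: bystander: black-handled screwdriver 190 long, lying in front of the cabinet
- bearing: bystander: steel bearing ring, diameter 52, 15 high, lying in front of the cabinet
- jar: bystander: brown jar, diameter 44, 55 high, on the cabinet's ledge, origin at its underside
- partsbin: bystander: orange open bin 160 x 100 x 70 high, right of the cabinet, origin at its underside
- hub: bystander: brass hub, diameter 90, 35 high, off the right front corner of the cabinet, origin at its underside

How it is judged:
By the outcome, as a careful person would: the job done as asked, in the order asked, and still so for the second after the job is handed in, with the robot touching nothing.
It also fails if it takes over 58 s, if anything falls off the work surface, if the arm or the gripper's body presses on something with over 40 N, if the wrist force passes 120 N, or if a joint passes its speed limit or range.

ROBOT

A 6-joint arm with a two-finger parallel gripper is mounted at the origin on the work surface. World frame = base frame: x ahead of the robot, y to its left, z up, the work surface at z = 0. Lengths are in mm, angles in rad, forces in N, time in s.
With the tool pointing down it reaches from about 275 to 875 mm from the base axis. Payload 12.5 kg.
Tool frame: the origin (TCP) lies at the very end of the fingers, on their centre line; the grasp point (between the pads) lies r.grip_depth behind it (r.grip_depth is the distance from the TCP to the grasp point, in mm); z points along the fingers, y is the line along which they close (so a half turn about z gives the same grasp; the last joint's range is limited). The gripper opens to 85 mm and grips with 20 to 120 N. Pads are 22 mm wide; open, the fingers measure 114 mm over their backs; the gripper's body (76 mm by 85 mm) begins 54 mm behind the grasp point. The pads swing forward as they close: fully open they stand 13 mm farther back than shut.
Start: joints at [-1.313, 0.351, 1.652, -0, 1.139, -0.085], TCP at [184.888, -517.978, 231.29] pointing down, gripper open.
Joint ranges: [-2.75, 2.75], [-0.79, 2.1], [0.01, 2.65], [-1.57, 4.71], [0.07, 3.14], [-2.87, 2.87]. Speed limits (rad/s): [2.22, 2.22, 2.79, 3.14, 3.14, 3.14].

INTERFACE

Orientations are given as [roll, pitch, yaw] about the fixed x, y, z axes, in that order (R = Rz(yaw) Ry(pitch) Rx(roll)).
In Python, from workcell import r gives the robot as it stands. Calls block until the motion is done:
- r.goto(position, orientation): joint-space move of the TCP to a pose.
- r.line_to(position, attitude=None, feed=150, max_force=None): straight line of the TCP; attitude=None keeps the orientation; feed is the mean speed in mm/s. With max_force (N) it stops when the force on the tool has changed by that much, and returns True; else False.
- r.movej(angles): joint-space move.
- r.move_gripper(opening, squeeze=None): opening from 0.0 (shut) to 1.0 (fully open); squeeze is the grip in N (None keeps the last); returns when the fingers have stopped.
- r.dwell(seconds).
- r.solve_ik(position, orientation): joint angles nearest the present ones, or None.
- r.snapshot(name): name is "scene" or "top" or "wrist"; returns a dict with "pixels" (420x560x3 uint8, red, green, blue), "fx", "fy", "cx", "cy" (pixels), "D" ([k1, k2, p1, p2, k3] as OpenCV has them; the pictures are not rectified), "R" (3x3) and "t" (3): a world point X has camera coordinates R X + t. Camera axes: x right, y down, z forward; pixel columns grow to the right and rows downward; lengths in mm; the calibration is good to about 2 mm. A picture is of the moment at which its call begins. There is no depth.
A pose or a line that the arm cannot do raises r.IKError and nothing moves.
- r.sign_off(): hands the job in; it is judged then, once.
Trained networks look in a picture, given as the dict that the camera call returned (one of the last four; its "shot" number tells which), for a name from the list of things; names that differ only in an ending like _2 or _b are one class to them, and where a whole thing is asked for, a point or a joint stands for the part that bears it (a point fixed in the world has none). Each returns a list of dicts, best first, with "conf" (0 to 1); they miss things now and then, are a little off and sometimes report something else, mostly with a low value. They report only what shows in the picture. A call takes as long as a camera call.
- r.recognise(name, picture): "point" ([x, y, z] in mm, in world coordinates, good to about 4 mm: the middle of the surface that is visible of it).
Readings, each from a call of its own:
- r.read_t(): time.
- r.read_qpos(): joint angles.
- r.read_qvel(): joint speeds.
- r.read_joint_efforts(): joint torques, N m.
- r.read_tool_pos(): TCP position.
- r.read_orientation(): TCP orientation.
- r.read_force(): force on the tool from outside, world axes, zero at the start.
- r.read_moment(): the same for the moment, N m.
- r.read_grip_width(): opening from 0.0 (shut) to 1.0 (fully open).
- r.read_finger_force(): force on a finger pad.
Only numpy, scipy, OpenCV 4.12 (cv2) and the standard library are available. Lean on these libraries where they do the work, as an engineer would, in place of code of your own. Each camera call takes 0.05 s, during which the arm holds its last target. There are 200 camera calls.

## Working session

There is one attempt and no reset: what is moved stays moved. The work goes in short steps, each a Python script; the robot and the scene stay as the last script left them, time stands still between calls to the robot, and variables do not carry over. Pictures are saved under pics/ and viewed, at most 10 in all, crops included, and the job is handed in when it is done.

```bash
mkdir -p pics; ls; python3 - <<'E'
from workcell import r
import cv2,numpy as np
print(r.grip_depth,r.read_t(),r.read_orientation())
for n in ("scene","top"):
    p=r.snapshot(n); cv2.imwrite(f"pics/{n}0.png",p["pixels"][:,:,::-1])
    print(n,np.round(-p["R"].T@p["t"]),p["fx"],np.round(p["D"],3))
    for k in ("cabinet","door","door_handle","timer","timer_grip","hub","jar","partsbin"):
        print(k,[(np.round(d["point"]).tolist(),round(d["conf"],2)) for d in r.recognise(k,p)][:2])
print(r.read_t())
E
```

```text
pics
18.700000000000003 0.0 [-3.14040287e+00 -1.26699971e-04  3.42808370e-01]
scene [1319. -192.  972.] 435.9223092993022 [0.026 0.    0.    0.    0.   ]
cabinet [([755.0, 74.0, 152.0], 0.66), ([499.0, 451.0, 89.0], 0.4)]
door [([616.0, 197.0, 152.0], 0.73), ([756.0, 72.0, 155.0], 0.46)]
door_handle [([614.0, 195.0, 147.0], 0.67)]
timer [([580.0, -125.0, 146.0], 0.67)]
timer_grip [([580.0, -127.0, 148.0], 0.79)]
hub [([446.0, -280.0, 33.0], 0.6), ([771.0, 17.0, 234.0], 0.27)]
jar [([769.0, 16.0, 233.0], 0.79), ([495.0, 450.0, 86.0], 0.22)]
partsbin [([578.0, -279.0, 16.0], 0.84)]
top [ 479.   67. 1281.] 490.89888723344365 [-0.014  0.     0.     0.     0.   ]
cabinet [([647.0, 97.0, 148.0], 0.93), ([439.0, 188.0, 16.0], 0.63)]
door [([607.0, 206.0, 149.0], 0.65)]
door_handle [([611.0, 204.0, 146.0], 0.89)]
timer [([577.0, -123.0, 142.0], 0.56), ([439.0, -69.0, 26.0], 0.54)]
timer_grip [([579.0, -120.0, 148.0], 0.82), ([743.0, 23.0, 244.0], 0.49)]
hub [([436.0, -275.0, 16.0], 0.69)]
jar [([744.0, 22.0, 241.0], 0.76), ([588.0, -288.0, 9.0], 0.28)]
partsbin [([589.0, -285.0, 7.0], 0.72)]
0.9
```

View pics/scene0.png

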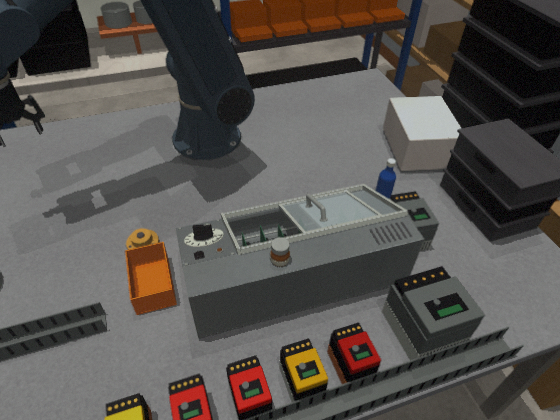

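View pics/top0.png

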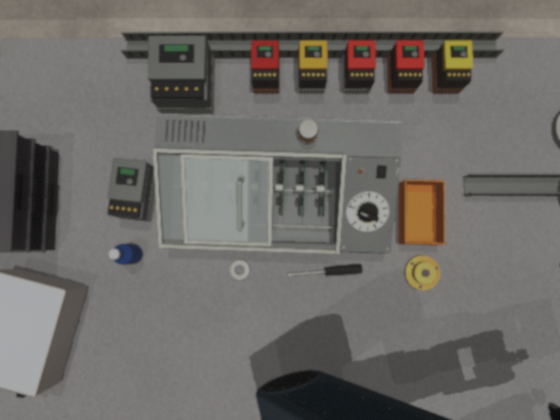

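The scene view shows the cabinet upright with its front toward the robot, the jar on the ledge at (280,250) and the dial at (203,235). The top view has the door handle at (240,203), the door's closing edge at col 271, the jamb at col 343 and the dial at (368,212). The reported points agree with both.

```bash
cat > h.py <<'E'
from workcell import r
import cv2,numpy as np
from scipy.spatial.transform import Rotation as Ro
def K(p): return np.array([[p["fx"],0,p["cx"]],[0,p["fy"],p["cy"]],[0,0,1.]])
def ray(p,uv):
    x=cv2.undistortPoints(np.array([[uv]],float),K(p),np.array(p["D"]))[0,0]
    R=np.array(p["R"]); d=R.T@np.array([*x,1]); return -R.T@np.array(p["t"]),d/np.linalg.norm(d)
def onplane(p,uv,z): c,d=ray(p,uv); return c+d*(z-c[2])/d[2]
def tri(obs):
    A=0;b=0
    for p,uv in obs:
        c,d=ray(p,uv); P=np.eye(3)-np.outer(d,d); A=A+P; b=b+P@c
    return np.linalg.solve(A,b)
def proj(p,X): return cv2.projectPoints(np.array([X],float),cv2.Rodrigues(np.array(p["R"]))[0],np.array(p["t"],float),K(p),np.array(p["D"]))[0][0,0]
def slopeR(yaw):  # cols: up slope, left, outward
    return Ro.from_euler('zy',[yaw,-np.radians(25)]).as_matrix()
def tool(yaw,phi=0):
    """tool z into slope, tool y along slope left, turned phi about tool z"""
    S=slopeR(yaw); M=np.column_stack([-S[:,0],S[:,1],-S[:,2]])
    return (Ro.from_matrix(M)*Ro.from_euler('z',phi)).as_euler('xyz'), M
E
python3 - <<'E'
from h import *
p=r.snapshot("top")
a=[onplane(p,uv,188) for uv in((157,118),(402,122),(401,124))]; print(np.round(a))
print("yaw deg",np.degrees(np.arctan2(*(-(a[1]-a[0])[:1]*-1,(a[0]-a[1])[1]))))
print(tri([(p,(240,203)),(r.snapshot("scene"),(317,207))]))
w=r.snapshot("wrist"); T=Ro.from_euler('xyz',r.read_orientation()).as_matrix()
c=-np.array(w["R"]).T@w["t"]; print("cam in tool",T.T@(c-r.read_tool_pos()),"\n",np.round(np.array(w["R"])@T,3),w["fx"])
for ph in(0,np.pi):
  for X in((611,200,150),(611,40,150),(579,-122,148)):
    o,M=tool(0,ph); q=r.solve_ik(np.array(X)-M[:,2]*150,o); print(ph,X,None if q is None else np.round(q,2))
E
```

```text
[[ 790.  361.  188.]
 [ 781. -197.  188.]
 [ 776. -195.  188.]]
yaw deg [-0.99847721]
[598.8735564  173.63460373 162.07906334]
cam in tool [  81.19515149    0.15593946 -142.73896167] 
 [[-0.001  1.    -0.001]
 [-0.949 -0.001 -0.315]
 [-0.315  0.001  0.949]] 293.05419517933274
0 (611, 200, 150) [ 0.33  0.19  1.79 -0.2   0.76 -1.12]
0 (611, 40, 150) [-0.01  0.11  1.89  0.01  0.71 -1.59]
0 (579, -122, 148) [-0.4   0.08  1.92  0.25  0.75 -2.12]
3.141592653589793 (611, 200, 150) [ 0.33  0.19  1.79 -0.2   0.76  2.02]
3.141592653589793 (611, 40, 150) [-0.01  0.11  1.89  0.01  0.71  1.55]
3.141592653589793 (579, -122, 148) [-0.4   0.08  1.92  0.25  0.75  1.02]
```

```bash
python3 - <<'E'
from h import *
import pickle
yaw=np.radians(-1); o,M=tool(yaw); S=slopeR(yaw)
V=[]
for X,off in (((579,-122,148),S[:,2]*120),((579,-122,148),S[:,2]*120+S[:,1]*50),((611,200,150),S[:,2]*110),((611,200,150),S[:,2]*110-S[:,1]*60)):
    r.goto(np.array(X)+off,o); r.dwell(.15); p=r.snapshot("wrist"); V.append(p)
    for k in ("timer_grip","door_handle"):
        print(len(V),k,[(np.round(d["point"]).tolist(),round(d["conf"],2)) for d in r.recognise(k,p)][:2])
pickle.dump(V,open("V.pkl","wb"))
cv2.imwrite("pics/w1.png",V[0]["pixels"][:,:,::-1]);cv2.imwrite("pics/w34.png",cv2.resize(np.vstack([V[2]["pixels"],V[3]["pixels"]])[:,:,::-1],None,fx=.7,fy=.7))
print(r.read_t())
E
```

```text
1 timer_grip [([571.0, -126.0, 144.0], 0.73)]
1 door_handle [([608.0, 136.0, 147.0], 0.96)]
2 timer_grip [([570.0, -123.0, 141.0], 0.73)]
2 door_handle [([594.0, 158.0, 147.0], 0.59)]
3 timer_grip []
3 door_handle [([580.0, 204.0, 136.0], 0.72)]
4 timer_grip [([580.0, -108.0, 139.0], 0.57)]
4 door_handle [([580.0, 201.0, 136.0], 0.65)]
5.8667
```

View pics/w1.png

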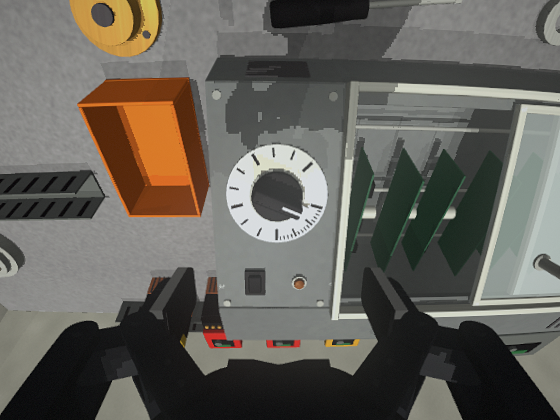

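View pics/w34.png

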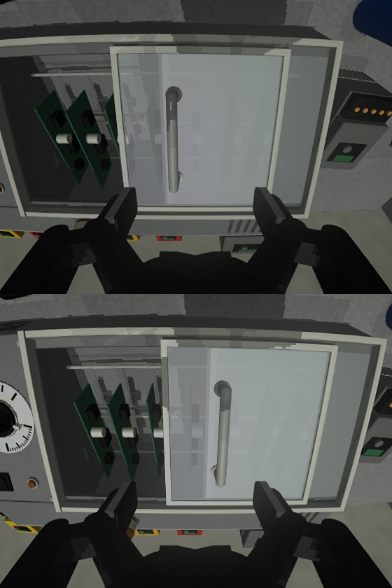

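The dial is at (277,193) with the white pointer line out to (305,212), a couple of minutes left on it. The door is open, with the bar handle running along the slope near (249,200) in view 3. I'll enlarge the handle in both views.

```bash
python3 - <<'E'
from h import *
import pickle
V=pickle.load(open("V.pkl","rb"))
f=lambda im,x,y,w=95,h=165,s=3.4:cv2.resize(im[y:y+h,x:x+w],None,fx=s,fy=s,interpolation=cv2.INTER_CUBIC)
cv2.imwrite("pics/hc.png",np.hstack([f(V[2]["pixels"],200,115),f(V[3]["pixels"],270,115)])[:,:,::-1])
cv2.imwrite("pics/tc.png",np.hstack([f(V[0]["pixels"],220,135,110,110),f(V[1]["pixels"],145,135,110,110)])[:,:,::-1])
print(proj(V[0],(571,-126,144)),proj(V[1],(571,-126,144)))
E
```

```text
[274.81888292 195.99480236] [221.29674352 195.8253973 ]
```

View pics/hc.png

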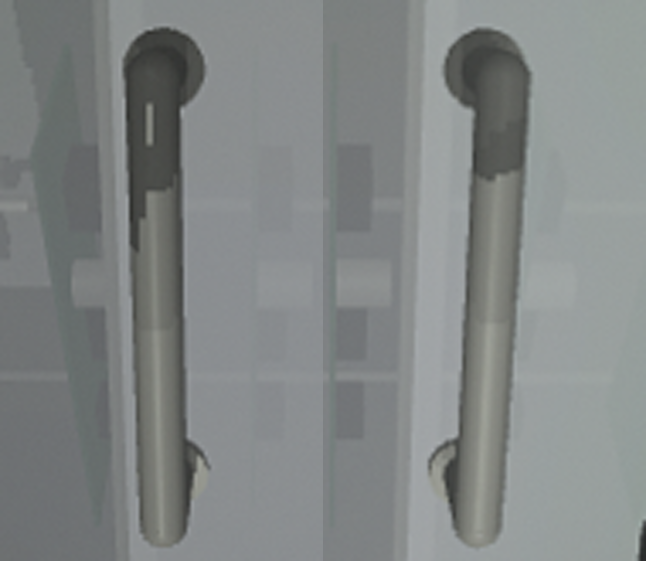

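View pics/tc.png

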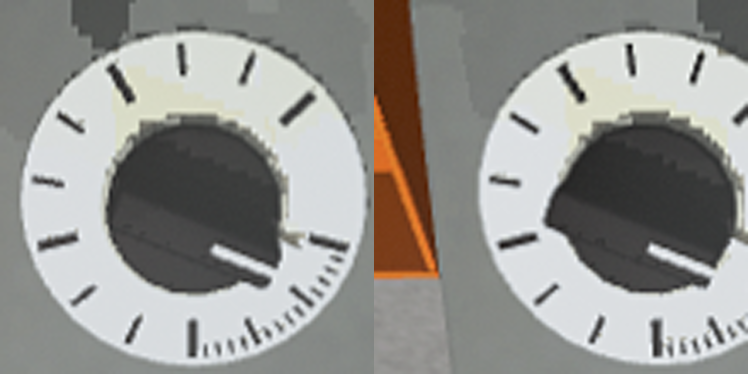

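Handle bar ends in the crops: front (153,55) and back (163,530) on the left, (174,55) and (157,530) on the right. The pointer line runs (212,248) to (275,277), about 2 minutes past the 0 tick. Next I triangulate.

```bash
python3 - <<'E'
from h import *
import pickle
V=pickle.load(open("V.pkl","rb")); s=3.4
A=tri([(V[2],(200+153/s,115+57/s)),(V[3],(270+174/s,115+57/s))]); B=tri([(V[2],(200+163/s,115+530/s)),(V[3],(270+157/s,115+530/s))])
print("handle",A,B,(A+B)/2,"len",np.linalg.norm(B-A),"yaw",np.degrees(np.arctan2(*(B-A)[[1,0]])),"pitch",np.degrees(np.arcsin((B-A)[2]/np.linalg.norm(B-A))))
def cr0(x,y): return (220+x/s,135+y/s)
def cr1(x,y): return (145+(x-374)/s,135+y/s)
P={n:tri([(V[0],cr0(*a)),(V[1],cr1(*b))]) for n,a,b in(("t15",(193,338),(656,338)),("t30",(57,242),(517,242)),("t45",(121,83),(571,83)),("p1",(215,249),(651,249)),("p2",(272,276),(709,276)))}
for k,v in P.items(): print(k,np.round(v,1))
# dial plane: slope through handle minus 39
S=slopeR(np.radians(-1)); n=S[:,2]; h=((A+B)/2)@n-39
print("panel height by ticks vs handle",[round(P[k]@n-h,1) for k in P])
def onpl(v,uv,d): c,q=ray(v,uv); return c+q*(d-c@n)/(q@n)
T=np.array([onpl(V[0],cr0(*a),h) for a in((328,242),(193,338),(57,242),(121,83),(297,108))])
uv=np.array([[x@S[:,0],x@S[:,1]] for x in T])
ang=np.radians([75,0,-75,-150,-225]) # left of top
from scipy.optimize import least_squares
f=lambda q:(uv-np.column_stack([q[0]+q[2]*np.cos(ang+q[3]),q[1]+q[2]*np.sin(ang+q[3])])).ravel()
q=least_squares(f,[uv[:,0].mean(),uv[:,1].mean(),42,0]).x
print("fit",q,np.round(f(q),1)); G=S@np.array([q[0],q[1],h+25]); print("timer_grip",G)
for w,(c,v) in enumerate(((cr0,V[0]),(cr1,V[1]))):
    a,b=((215,249),(272,276)) if w==0 else ((651,249),(709,276))
    d=onpl(v,c(*b),h+35)-onpl(v,c(*a),h+35); print("pointer left of top deg",np.degrees(np.arctan2(d@S[:,1],d@S[:,0])))
print("edge/jamb y at glass", [ (S.T@onpl(V[2],uv,h+8))[1] for uv in ((200+118/s,200),)])
E
```

```text
handle [539.50988329 174.20166261 140.71648786] [638.22801081 171.66448076 198.56291829] [588.86894705 172.93307168 169.63970307] len 114.44612490823565 yaw -1.4722505394244703 pitch 30.361018071758746
t15 [ 616.7 -125.2  150.7]
t30 [ 589.8 -164.3  136.5]
t45 [ 547.5 -143.5  118. ]
p1 [ 569.1 -118.5  163.1]
p2 [ 575.6 -103.9  166.8]
panel height by ticks vs handle [np.float64(10.1), np.float64(8.6), np.float64(9.7), np.float64(41.5), np.float64(42.1)]
fit [ 5.86673568e+02 -1.14194890e+02  4.21596891e+01 -6.30104190e-03] [-0.2 -0.1 -0.   0.1  0.2 -0.3 -0.1  0.3  0.1  0. ]
timer_grip [ 575.93611401 -124.41636312  148.16173312]
pointer left of top deg 63.578861232321465
pointer left of top deg 63.3893715203271
edge/jamb y at glass [np.float64(169.32327069723638)]
```

```bash
python3 - <<'E'
from h import *
yaw=np.radians(-1.2); o,M=tool(yaw); S=slopeR(yaw)
H=np.array([588.9,172.9,169.6])+4*S[:,2]
tip=H-S[:,2]*r.grip_depth
r.goto(tip+S[:,2]*60,o); 
print("contact down",r.line_to(tip+S[:,2]*2,feed=80,max_force=8), r.read_tool_pos()-tip)
r.move_gripper(0.35)
print("w",r.read_grip_width(),r.read_force())
c=np.array(r.read_tool_pos())
print("contact",r.line_to(c-S[:,1]*235,feed=60,max_force=12),(r.read_tool_pos()-c)@S[:,1],r.read_force(),r.read_t())
p=r.snapshot("wrist");cv2.imwrite("pics/shut1.png",p["pixels"][:,:,::-1])
E
```

```text
contact down False [-0.74204327  0.06321172  2.08615061]
w 0.34884289699313237 [0.83007446 0.38907196 0.04443632]
contact True -163.95332123473807 [-0.71638213  8.37023858  1.35900004] 10.1167
```

View pics/shut1.png

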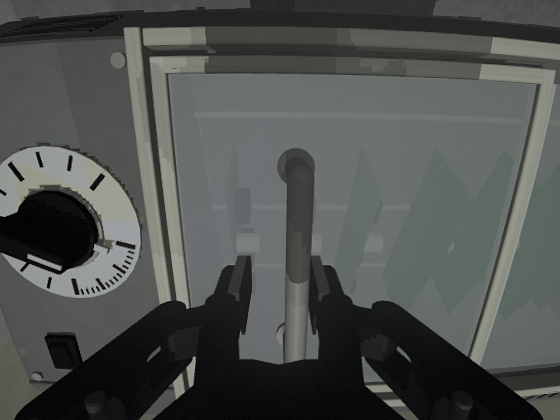

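The bar sits between the fingers at (298,250). The door's edge is next to the jamb at cols 150–165, with a thin dark strip between that may be the jamb's side wall. A firmer push will settle it.

```bash
python3 - <<'E'
from h import *
yaw=np.radians(-1.2); o,M=tool(yaw); S=slopeR(yaw)
c=np.array(r.read_tool_pos())
print(r.line_to(c-S[:,1]*15,feed=15,max_force=16),(r.read_tool_pos()-c)@S[:,1],r.read_force())
r.line_to(c+S[:,1]*5,feed=40)
r.move_gripper(0.7); c=np.array(r.read_tool_pos())
r.line_to(c+S[:,2]*85,feed=150)
p=r.snapshot("wrist")
print(r.read_force(),r.read_t(),c)
# timer look: second measurement, views 70 apart
G=np.array([575.9,-124.4,148.2]); V=[]
for off in(-30,40):
    r.goto(G+S[:,2]*70+S[:,1]*off,o); r.dwell(.15); V.append(r.snapshot("wrist"))
r.move_gripper(1.0)
import pickle; pickle.dump([p]+V,open("V2.pkl","wb"))
cv2.imwrite("pics/shut2.png",p["pixels"][:,:,::-1])
cv2.imwrite("pics/tim2.png",cv2.resize(np.vstack([v["pixels"][60:320] for v in V])[:,:,::-1],None,fx=1.15,fy=1.15))
print(r.read_t(),[proj(v,G-25*S[:,2]) for v in V])
E
```

```text
True 0.10469445793407378 [1.21059777 5.40519752 1.4572538 ]
[ 0.1486421  -0.55715035  0.01846329] 11.95 [590.98388864  13.92393628 156.67265105]
13.8333 [array([312.16006811, 213.5747707 ]), array([232.5546999 , 213.37335588])]
```

View pics/shut2.png

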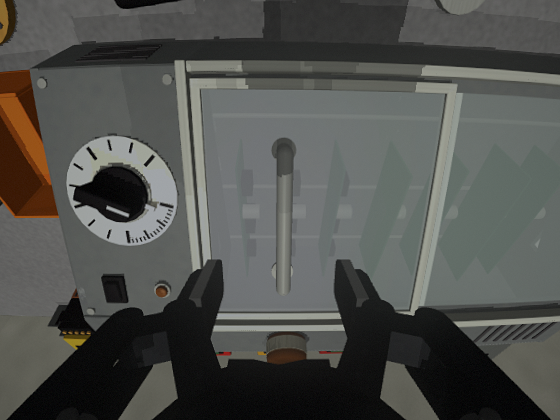

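View pics/tim2.png

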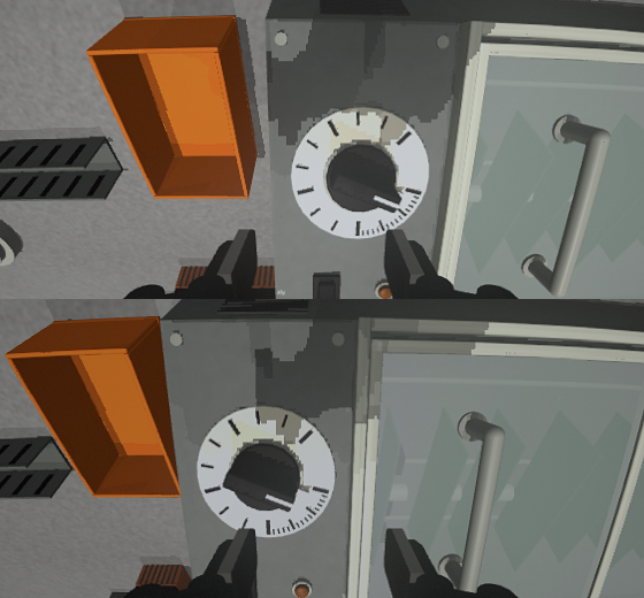

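The handle is at (284,220) and the door edge is tight along the jamb (cols 188–203). The second push moved 0.1 mm, so the door is shut. The dial centres are at (360,172) and (266,470), within 2 px of prediction. Before gripping I'll fix the panel height using the dial's known diameter and a joint fit of the ticks.

```bash
python3 - <<'E'
from h import *
import pickle
from scipy.optimize import least_squares
V=pickle.load(open("V.pkl","rb"))[:2]; W=pickle.load(open("V2.pkl","rb"))
S=slopeR(np.radians(-1.2)); n=S[:,2]; s=3.4
# outer rim of white dial: bright low-saturation blob -> contour; fit 3D circle diameter 100
def rim(v,c):
    im=v["pixels"]; x,y=int(c[0]-75),int(c[1]-75); g=im[y:y+150,x:x+150]
    m=(g.min(2)>150).astype(np.uint8)
    C=max(cv2.findContours(m,cv2.RETR_EXTERNAL,cv2.CHAIN_APPROX_NONE)[0],key=cv2.contourArea)
    return cv2.convexHull(C)[:,0].astype(float)+[x,y]
obs=[(v,rim(v,c)) for v,c in((V[0],(277,193)),(V[1],(226,193)),(W[1],(312,212)),(W[2],(231,210)))]
th=np.linspace(0,2*np.pi,361)
def res(q,use=obs):
    out=[]
    for v,pts in use:
        for uv in pts:
            c,d=ray(v,uv); X=c+d*(q[2]-c@n)/(d@n); a=S.T@X; out.append(np.hypot(a[0]-q[0],a[1]-q[1])-50)
    return np.array(out)
G0=np.array([575.9,-124.4,148.2])-25*n; q0=S.T@G0
for u in (obs,obs[:2],obs[2:]):
    f=least_squares(lambda q:res(q,u),q0,loss="soft_l1"); print(f.x,np.round(np.std(f.fun),2),"d from prev",f.x-q0, "centre",S@f.x,"grip",S@(f.x+[0,0,25]))
E
```

```text
[ 584.96732528 -112.56710718 -126.83376728] 0.31 d from prev [-2.08438581 -0.43679857  7.23727562] centre [ 581.50988037 -124.79305069  131.21693231] grip [ 570.94442382 -124.79305069  153.87462699]
[ 584.71876811 -112.54769592 -125.82399679] 0.17 d from prev [-2.33294299 -0.41738732  8.2470461 ] centre [ 580.85828145 -124.76843831  132.0272452 ] grip [ 570.2928249  -124.76843831  154.68493988]
[ 585.19619172 -112.54266683 -127.56867818] 0.28 d from prev [-1.85551937 -0.41235823  6.50236471] centre [ 582.02830896 -124.77340872  130.64779507] grip [ 571.46285242 -124.77340872  153.30548975]
```

```bash
python3 - <<'E'
from h import *
S=slopeR(np.radians(-1.2)); n=S[:,2]
C=np.array([581.5,-124.8,131.2])
tip=C+n*(31-r.grip_depth)
P=lambda ph:tool(np.radians(-1.2),np.radians(ph)+np.pi)[0]
r.move_gripper(0.6,40)
r.goto(tip+n*70,P(-63.5)); print("q",np.round(r.read_qpos(),3),r.read_t())
print("down",r.line_to(tip,feed=60,max_force=6),(r.read_tool_pos()-tip)@n)
r.move_gripper(0.0,40); print("grip",r.read_grip_width(),r.read_finger_force(),r.read_force(),r.read_moment())
q=np.array(r.read_qpos())
for ph in np.linspace(-63.5,14,6)[1:]:
    a=q.copy(); a[5]+=np.radians(ph+63.5); r.movej(a)
print("top",r.read_moment(),r.read_force(),r.read_grip_width()); r.dwell(.2)
b=q.copy(); b[5]+=np.radians(-25+63.5); r.movej(b); r.dwell(.2)
print("back",r.read_moment(),r.read_force(),r.read_t(),r.read_orientation(),P(-25))
r.move_gripper(0.6); r.line_to(tip+n*90,feed=120)
r.goto(tip+n*90,tool(np.radians(-1.2))[0]); r.dwell(.15)
w=r.snapshot("wrist"); print(r.read_t())
import pickle; pickle.dump(w,open("V3.pkl","wb"))
u,v=map(int,proj(w,C)); print(u,v)
cv2.imwrite("pics/tim3.png",cv2.resize(w["pixels"][v-75:v+75,max(u-75,0):u+75],None,fx=4,fy=4,interpolation=cv2.INTER_CUBIC)[:,:,::-1])
E
```

```text
q [-0.382  0.24   1.946  0.298  0.567 -0.121] 15.9333
down False 0.2967360405885992
grip 0.1356537358552584 40.48106253147125 [-5.75188072  3.28763231  5.60003962] [0.38452098 0.68209374 0.24978657]
top [ 0.04651001  0.47445495 -0.09019966] [-4.49108233  1.90293724  2.69938229] 0.13118959310412906
back [0.04950393 0.48982164 0.10574437] [-5.06087264  2.49715624  3.00833654] 20.6083 [ 2.95556382 -0.39538309  0.45730656] [ 2.95559149 -0.39702738  0.45290878]
24.475
278 211
```

View pics/tim3.png

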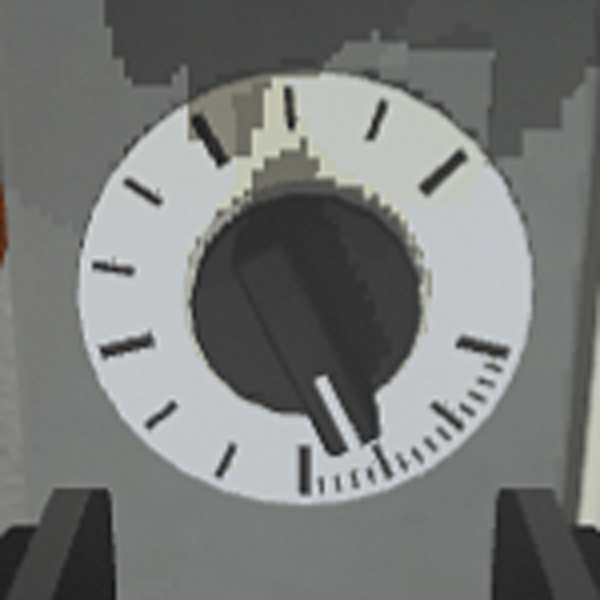

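The pointer line runs (322,378) to (355,445) and aims at the 10-minute tick (382,462), allowing for parallax. I'll check the angle on its own plane.

```bash
python3 - <<'E'
from h import *
import pickle
w=pickle.load(open("V3.pkl","rb")); S=slopeR(np.radians(-1.2)); n=S[:,2]; C=np.array([581.5,-124.8,131.2])
def pt(x,y,h): c,d=ray(w,(203+x/4,136+y/4)); X=c+d*((C@n+h)-c@n)/(d@n); return S.T@(X-C)
L=lambda a:np.degrees(np.arctan2(a[1],a[0]))
print("line dir",L(pt(355,445,35)-pt(322,378,35)),"from centre",[L(pt(355,445,35)),L(pt(340,412,35))])
for m,xy in((0,(483,347)),(5,(448,413)),(10,(382,462)),(15,(305,470)),(30,(127,346)),(45,(211,140)),(60,(443,172))): print(m,L(pt(*xy,0)))
g=w["pixels"][136:286,203:353].astype(int)
m=np.zeros(g.shape[:2],np.uint8); m[90:114,76:92]=g[90:114,76:92].min(2)>150
k,lab,st,ce=cv2.connectedComponentsWithStats(m); print(st[1:].tolist())
ys,xs=np.nonzero(m)
i=1+np.argmax(st[1:,4]); ys,xs=np.nonzero(lab==i)
P=np.array([pt(4*x+2,4*y+2,35)[:2] for x,y in zip(xs,ys)]); u=np.linalg.svd(P-P.mean(0))[2][0]; print("pca",L(u*np.sign(u[0])),"mean",P.mean(0),L(P.mean(0)))
E
```

```text
line dir 24.81393136012642 from centre [np.float64(29.01456039423367), np.float64(32.339115558102804)]
0 74.67987066166205
5 50.69231055948095
10 24.907542012438658
15 0.6781247524805865
30 -74.66251419074602
45 -151.42624734704205
60 133.89634213205406
[[79, 94, 13, 20, 73], [76, 104, 6, 10, 29]]
pca 25.61231063091603 mean [12.98869121  7.42974438] 29.770264448331172
```

```bash
python3 -c "
from workcell import r
print(r.read_force(),r.read_t()); print(r.sign_off())"
```

```text
[-0.68161588  0.91195066  0.25324954] 24.475
the job is handed in; nothing more can be done
None
```

The drying-cabinet door is shut against its jamb; the timer was wound to about 18 minutes and brought back to 10 (the pointer reads within about 0.1 minute), and the job was handed in at 24.5 s with nothing else touched.

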